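# Set the jar and stirring stick at the blue plate

## Robot

A 6-joint arm with a two-finger parallel gripper is mounted at the origin on the work surface. World frame = base frame: x ahead of the robot, y to its left, z up, the work surface at z = 0. Lengths are in m, angles in rad, forces in N, time in s.
With the tool pointing down it reaches from about 0.35 to 0.775 m from the base axis. Payload 5.5 kg.
Tool frame: the origin (TCP) lies at the very end of the fingers, on their centre line; the grasp point (between the pads) lies 19 mm behind it (grip_point_offset is the distance from the TCP to the grasp point, in m); z points along the fingers, y is the direction in which the jaws open and shut (so a half turn about z gives the same grasp; the last joint's range is limited). The gripper opens to 85 mm and grips with 20 to 120 N. Pads are 22 mm wide; open, the fingers measure 114 mm over their backs; the gripper's body (76 mm by 85 mm) begins 54 mm behind the grasp point. The pads swing forward as they close: fully open they stand 13 mm farther back than shut.
Start: joints at [-1.295, 0.313, 0.046, 1.304, 0, 1.431], TCP at [0.232, -0.526, 0.231] pointing down, gripper open.
Joint ranges: [-2.76, 2.76], [-0.86, 1.69], [-1.03, 1.26], [-2.2, 2.34], [-1.47, 1.5], [-3.14, 3.14]. Speed limits (rad/s): [2.57, 2.57, 3.14, 3.14, 3.14, 3.14].

## Interface

Orientations are given as a unit quaternion [w, x, y, z].
In Python, from workcell import * gives the robot as it stands.
- The arm moves only by the shell command python3 -m crank 'ROWS' [OPENING] [FORCE]. ROWS is a JSON object of lists of equal length, an entry for each row: "travel": the shift along the tool's x, y, z in units of 40 mm (1.0 is 40 mm), a list of three; "turn": the turn about the tool's z in rad. In form: {"travel": [[x, y, z], ...], "turn": [turn, ...]}. A call has 1 to 5 rows; each row is the pose to reach, as a shift and turn from the pose commanded when the call began, along the tool's axes at that moment; what a row does not reach only later rows make up. A row lasts 1/12 s, in which the tool goes at most 41.7 mm and 7.16 degrees, less where a joint would pass 70% of its speed; a pose out of reach is approached as far as the arm can. A call with a gripper value outside its range is refused whole. OPENING is the finger opening in mm, from 0 to 85.4, set as the call begins (- or left out, the last holds). The fingers move at their own pace and stop on an object; FORCE is the grip in N (left out, the last holds). Time passes only in rows, so rows that repeat a pose let the fingers close. It gives the time, the measured TCP pose, the force and the opening at its end, in the units of the state.
- get_state(): the state, without advancing time (a new reading comes with each control period).
- read_camera(name): name is "side" or "top" or "wrist"; returns a dict with "image" (480x640x3 uint8, red, green, blue), "K" (3x3 intrinsics, pixels), "R" (3x3) and "t" (3): a world point X has camera coordinates R X + t. Camera axes: x right, y down, z forward; pixel columns grow to the right and rows downward; lengths in m; the calibration is good to about 2 mm. The wrist camera is an equidistant fisheye: a pixel r from the principal point sees the ray r / f radians off the axis. A picture is of the moment at which its call begins. There is no depth.
- hand_in(): hands the job in, once; it reports no verdict.
The state is a dict: "clock": time; "joint_pos": joint angles; "qvel": joint speeds; "tau": joint torques, N m; "tcp_pos": TCP position; "orientation": TCP orientation; "wrist_force": force on the tool from outside, world axes, zero at the start; "ft_torque": the same for the moment, N m; "finger_gap": finger opening in m.
Only numpy, scipy, OpenCV 4.12 (cv2) and the standard library are available. Lean on these libraries where they do the work, as an engineer would, in place of code of your own. Each camera call takes 0.05 s, during which the arm holds its last target. There are 200 camera calls.

## Task

Lay out a filling place in front of the blue plate in the dish rack: stand the red-lidded clear glass jar upright on the shelf squarely in front of that plate, on the robot's side, with the jar's middle 120 mm out from the rack's front rail. Lay the wooden stirring stick beside it, its middle 100 mm to the right of the jar's middle (right as seen from the robot facing the rack) and level with it, pointing straight at the rack like cutlery at a plate. Do not drop or tip the jar, and leave the amber jar where it stands; let go of everything at the end.

Things in the scene. Friction and masses are not known exactly. Their poses are not given: they have to be found in the camera images.
- jar_mid (a point): Centre of the clear glass jar with a red lid: upright, round, 52 mm in diameter, 80 mm high, 0.2 kg; this point is on its axis 40 mm above its foot, z up. Grip it across its diameter. The amber jar and a green mug stand near it; which stands where varies.
- stick_mid (a point): Centre of the flat wooden stirring stick, 160 mm long (its x axis), 18 mm wide (y), 8 mm thick (z), lying on the shelf to the robot's right; the point is half-way up, 4 mm above the shelf.
- plate_blue: Fixed blue plate, 173 mm wide, top 187 mm high, on edge in one of four slots (50 mm apart, which varies) of a fixed dish rack; the rest are white or yellow. Origin: on the shelf below the plate's centre. x: level, in the plate's plane, squarely into the rack, away from the robot; y: along the row, to the robot's left. Front rail (6 mm thick, top 78 mm high): along y at x = -110 mm, back rail +110.
- amber_mid (a point): Centre of the amber glass jar with a black lid, a bystander to be left alone: 52 mm in diameter, 80 mm high; the point is on its axis 40 mm above its foot.
Things that resemble listed ones, but are neither listed nor needed, are in the scene too. Of the things that look like the part that bears jar_mid, the smallest one is meant.

How it is judged:
At the end, for the whole second after the job is handed in: Red-lidded jar upright, 120 (+-18) mm out from the front rail, in line with the blue plate within 16 mm; stick lying to its right, middles 100 (+-20) mm apart, 120 (+-20) mm out from the rail, square to it within 12 degrees; amber jar within 20 mm of its start; all at rest (x of jar_mid in the frame of plate_blue between -0.248 and -0.212 m and y of jar_mid in the frame of plate_blue between -0.016 and 0.016 m and angle between jar_mid's own z axis and vertical below 0.12 rad and height (world z) of jar_mid between 0.03 and 0.05 m and x of stick_mid in the frame of plate_blue between -0.25 and -0.21 m and y of stick_mid in the frame of plate_blue below -0.05 m and horizontal distance between stick_mid and jar_mid between 0.08 and 0.12 m and angle between the x axis of stick_mid and the x axis of plate_blue, either way round below 0.21 rad and height (world z) of stick_mid below 0.015 m and distance of amber_mid from where it was at the start of the episode below 0.02 m and linear speed of each of jar, stick below 0.02 m/s); the robot touches nothing.
It fails at once if the glass jar is dropped (falls freely from more than about 2 cm) (contact force between the fingers and jar below 0.05 N and linear speed of jar above 0.6 m/s).
It fails at once if the glass jar is tipped over (angle between jar_mid's own z axis and vertical above 0.8 rad).
It fails at once if the amber jar is shifted by more than 30 mm (distance of amber_mid from where it was at the start of the episode above 0.03 m).
It also fails if it takes over 64 s, if anything falls off the work surface, if the arm or the gripper's body presses on something with over 40 N, if the wrist force passes 120 N, or if a joint passes its speed limit or range.

## Working session

There is one attempt and no reset: what is moved stays moved. The work goes in short steps, Python scripts to look and compute and a shell command to move; the robot and the scene stay as the last step left them, time stands still between calls to the robot, and variables do not carry over. Pictures are saved under pics/ and viewed, about 8 in all and at most 12, crops included, and the job is handed in when it is done.

```bash
mkdir -p pics; ls; python3 - <<'E'
from workcell import *
import cv2
print(get_state())
for n in ("top","side"):
    c=read_camera(n); cv2.imwrite(f"pics/{n}0.png",c["image"][:,:,::-1]); print(n,c["K"],c["R"],c["t"])
E
```

```text
pics
{'clock': 0.0, 'joint_pos': array([-1.29461457e+00,  3.14026544e-01,  4.49635834e-02,  1.30357515e+00,
        1.84320638e-05,  1.43120894e+00]), 'qvel': array([-0.00056408,  0.00158863, -0.00163673, -0.00187582,  0.00014135,
       -0.00231417]), 'tau': array([ 7.48157654e-04, -4.80631936e+01,  2.98530257e+01,  1.93238544e-02,
       -2.03965892e-04,  7.38172105e-06]), 'tcp_pos': array([ 0.23210218, -0.52551949,  0.23038769]), 'orientation': array([-9.19372244e-04,  9.78469295e-01,  2.06390385e-01, -5.36507880e-05]), 'wrist_force': array([-0.03835824, -0.74971715, -0.40337298]), 'ft_torque': array([ 0.04612831, -0.00555303, -0.00513228]), 'finger_gap': 0.08531354039902463}
top [[473.68465805   0.         322.93442452]
 [  0.         473.68465805 240.58117613]
 [  0.           0.           1.        ]] [[ 0.02551374 -0.99963683  0.00867452]
 [-0.99211154 -0.02638512 -0.12255008]
 [ 0.12273445 -0.00547938 -0.99242442]] [-0.00182007  0.55912262  1.11412317]
side [[473.10057682   0.         323.01637289]
 [  0.         473.10057682 231.12940487]
 [  0.           0.           1.        ]] [[-0.85477208 -0.51884705  0.01274508]
 [-0.28327877  0.44582847 -0.84911137]
 [ 0.4348768  -0.7294071  -0.52806008]] [0.47193124 0.20319876 0.85529371]
```

View pics/top0.png

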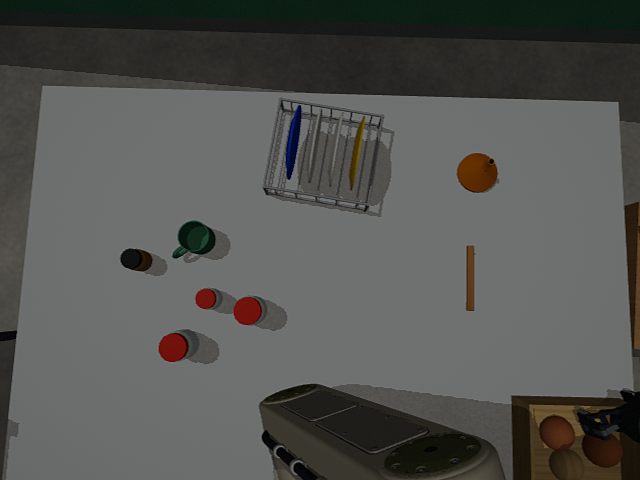

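View pics/side0.png

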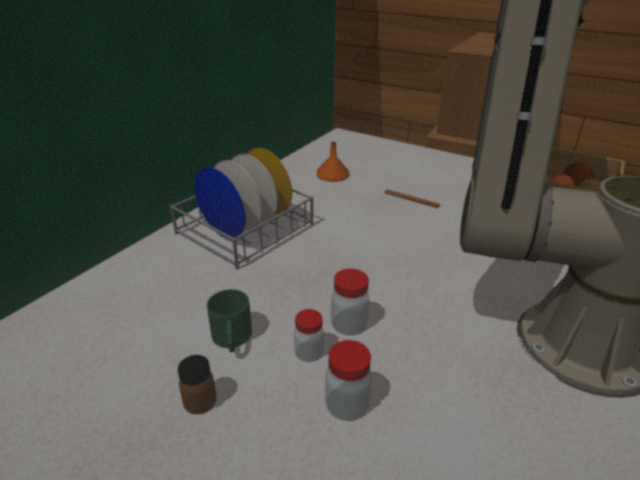

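The small red-lidded jar is at top (206,298) and side (309,335), with two bigger look-alikes at (248,311) and (174,347). The amber jar is at (133,259), the stick at (471,278), and the blue plate at (294,143) in the leftmost slot.

```bash
cat > h.py <<'E'
import numpy as np, cv2
from workcell import *
def ray(c,u,v,z):
    d=c["R"].T@np.linalg.solve(c["K"],[u,v,1.]); o=-c["R"].T@c["t"]
    return o+d*(z-o[2])/d[2]
def blobs(img,lo,hi,amin=60):
    m=cv2.inRange(cv2.cvtColor(img,cv2.COLOR_RGB2HSV),np.array(lo),np.array(hi))
    cs,_=cv2.findContours(m,cv2.RETR_EXTERNAL,cv2.CHAIN_APPROX_NONE)
    return [k for k in cs if cv2.contourArea(k)>amin]
def proj(c,X):
    p=c["K"]@(c["R"]@np.array(X)+c["t"]); return p[:2]/p[2]
E
python3 - <<'E'
from h import *
np.set_printoptions(precision=4,suppress=True)
c=read_camera("top"); im=c["image"]
for k in blobs(im,(0,150,120),(6,255,255)):
    (u,v),r=cv2.minEnclosingCircle(k); P=ray(c,u,v,.08); print("red",(u,v),r,P, "diam",2*r/473.7*(c["R"]@P+c["t"])[2])
for k in blobs(im,(8,100,60),(20,255,255)):
    b=cv2.minAreaRect(k)
    if 400<b[0][0]<500 and 230<b[0][1]<320:
        p=cv2.boxPoints(b); q=[ray(c,*x,.008) for x in p]; print("stick",b,np.mean(q,0),np.array(q))
for k in blobs(im,(110,120,40),(130,255,255)):
    b=cv2.minAreaRect(k); print("blue",b); 
    [vx,vy,x,y]=cv2.fitLine(k,cv2.DIST_L2,0,.01,.01).ravel()
    t=(k[:,0,:]-[x,y])@[vx,vy]
    for s in (t.min(),t.max()): print(ray(c,x+s*vx,y+s*vy,.1))
g=im[85:225,250:410]
cv2.imwrite("pics/rack.png",cv2.resize(g,None,fx=5,fy=5,interpolation=cv2.INTER_CUBIC)[:,:,::-1]*1)
s=read_camera("side")
for k in blobs(s["image"],(110,120,40),(130,255,255)): print("side blue",cv2.fitEllipse(k))
E
```

```text
stick ((470.0, 278.0), (64.0, 6.0), 90.0) [ 0.4797 -0.352   0.008 ] [[ 0.5582 -0.3455  0.008 ]
 [ 0.5586 -0.3604  0.008 ]
 [ 0.4011 -0.3583  0.008 ]
 [ 0.4008 -0.3436  0.008 ]]
blue ((292.4729919433594, 140.66217041015625), (10.357135772705078, 72.49995422363281), 9.462322235107422)
[0.6982 0.099  0.1   ]
[0.873 0.08  0.1  ]
side blue ((219.3110809326172, 201.1667938232422), (40.10253143310547, 73.41027069091797), 151.13047790527344)
```

View pics/rack.png

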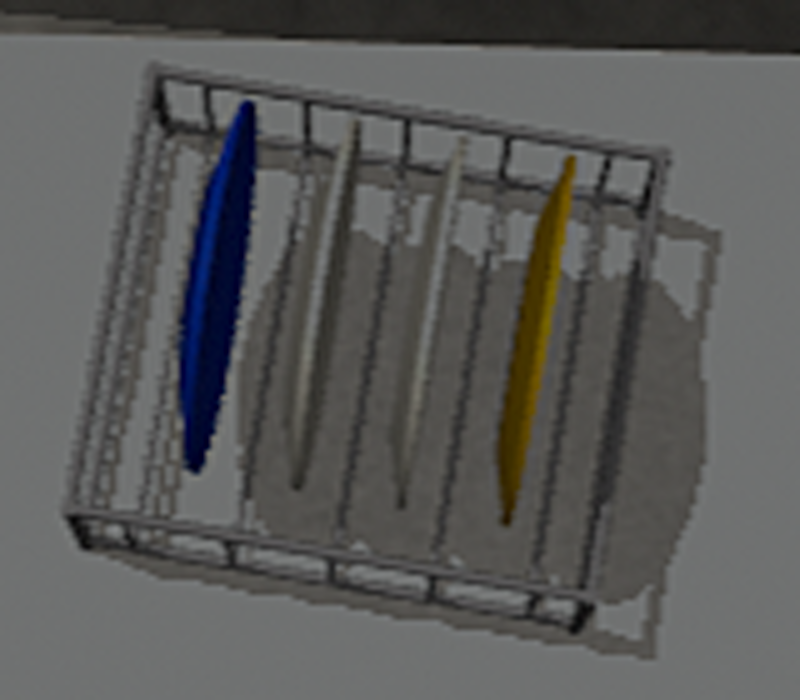

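The top rails' corners are at about (264.4,188.6), (369.6,204.6), (280.4,99) and (383,116) in the full image. The blue plate's tips are at (288.5,178) and (299.5,106).

```bash
python3 - <<'E'
from h import *
np.set_printoptions(precision=4,suppress=True)
c=read_camera("top"); im=c["image"]; s=read_camera("side")
for nm,cc in (("top",c),("side",s)):
  for lo in (0,172):
    for k in blobs(cc["image"],(lo,170,70),(lo+7,255,255)):
      (u,v),r=cv2.minEnclosingCircle(k); P=ray(cc,u,v,.08 if nm=="top" else .072); print(nm,"red",(u,v),r,P, "diam",2*r/473.7*(cc["R"]@P+cc["t"])[2])
print("px",im[298,206],im[259,133],im[259,145])
q=[ray(c,*p,.078)[:2] for p in ((264.4,188.6),(369.6,204.6),(280.4,99),(383,116))]
print(np.array(q)); fl,fr,bl,br=q
ang=lambda d:np.degrees(np.arctan2(d[1],d[0]))
print("front",ang(fl-fr)-90,"back",ang(bl-br)-90,"left",ang(bl-fl),"right",ang(br-fr),"depth",np.linalg.norm(bl-fl),np.linalg.norm(br-fr))
cr=lambda p:np.array([250+p[0]/5,85+p[1]/5])
for a,b in (((195,472),(248,102)),((298,488),(355,120)),((402,508),(460,140)),((506,524),(571,157))):
  A,B=ray(c,*cr(a),.1),ray(c,*cr(b),.1); print("plate",A,B,ang(B-A),(A+B)[:2]/2)
# side-view check of blue plate centre: ray at z .1
k=max(blobs(s["image"],(110,100,30),(130,255,255)),key=cv2.contourArea)
e=cv2.fitEllipse(k); print(e, ray(s,*e[0],.1))
E
```

```text
top red (172.3292694091797, 347.45123291015625) 14.239179611206055 [0.3012 0.3468 0.08  ] diam 0.06431494147133962
top red (246.65383911132812, 310.3461608886719) 13.94261646270752 [0.3883 0.183  0.08  ] diam 0.06365760019912788
top red (204.8333282470703, 298.1666564941406) 10.069297790527344 [0.4134 0.2798 0.08  ] diam 0.04608187016958164
side red (348.8783874511719, 358.5) 20.423843383789062 [0.3143 0.3174 0.072 ] diam 0.062300273338345355
side red (308.131591796875, 319.7631530761719) 12.301979064941406 [0.4137 0.278  0.072 ] diam 0.04126026801441017
side red (351.0, 280.5) 16.007909774780273 [0.4036 0.1454 0.072 ] diam 0.05993326410647725
px [112  17  12] [17 17 17] [38 22  8]
[[ 0.6736  0.1543]
 [ 0.6419 -0.0947]
 [ 0.8959  0.1247]
 [ 0.8602 -0.1242]]
front -7.242349646147119 back -8.149730673212275 left -7.597980488641434 right -7.676708055076232 depth 0.22428675915145094 0.22030793808775573
plate [0.6918 0.0955 0.1   ] [0.8718 0.0766 0.1   ] -6.0011829760805835 [0.7818 0.086 ]
plate [0.6855 0.0475 0.1   ] [0.8644 0.0257 0.1   ] -6.949409345619156 [0.7749 0.0366]
plate [ 0.6774 -0.001   0.1   ] [ 0.8559 -0.0242  0.1   ] -7.411774282509195 [ 0.7667 -0.0126]
plate [ 0.6711 -0.0493  0.1   ] [ 0.8491 -0.0768  0.1   ] -8.786253993705705 [ 0.7601 -0.0631]
((219.3931884765625, 201.22708129882812), (40.39871597290039, 73.74549102783203), 151.4042205810547) [0.784  0.0789 0.1   ]
```

```bash
cat >> h.py <<'E'
def need(x,y,z,yaw):
    """shift (40 mm units) and turn in current tool axes to reach x,y,z,yaw"""
    s=get_state(); w,a,b,d=s["orientation"]; Y=2*np.arctan2(b,a); t=(np.array([x,y,z])-s["tcp_pos"])/.04
    tx=np.array([np.cos(Y),np.sin(Y),0]); ty=np.array([np.sin(Y),-np.cos(Y),0])
    dy=(Y-yaw+np.pi)%(2*np.pi)-np.pi
    print("tcp",s["tcp_pos"].round(4),"yaw",round(Y,3),"j6",s["joint_pos"][5].round(2),"travel",[round(float(q),2) for q in (t@tx,t@ty,-t[2])],"turn",round(dy,3),"gap",round(s["finger_gap"],4),"t",s["clock"])
E
for i in 1 2 3 4; do python3 -m crank '{"travel":[[0,0,0],[0,0,0],[0,0,0],[0,0,0],[0,0,0]],"turn":[-0.124,-0.248,-0.372,-0.496,-0.62]}'; done
python3 -c "
from h import *
need(.4797,-.352,.15,3.13)"
```

```text
clock: 0.72
tcp_pos: [0.2322, -0.526, 0.2312]
orientation: [-0.0, 0.867, 0.498, -0.0]
wrist_force: [-0.3, 0.1, 0.3]
finger_gap: 0.0854
clock: 1.13
tcp_pos: [0.2322, -0.526, 0.2312]
orientation: [-0.0, 0.674, 0.739, 0.0]
wrist_force: [-0.4, 0.0, 0.7]
finger_gap: 0.0857
clock: 1.55
tcp_pos: [0.2323, -0.526, 0.2313]
orientation: [-0.0, 0.417, 0.909, 0.0]
wrist_force: [0.5, -0.3, 0.3]
finger_gap: 0.0851
clock: 1.97
tcp_pos: [0.2322, -0.526, 0.2312]
orientation: [-0.0, 0.12, 0.993, 0.0]
wrist_force: [-0.1, 0.6, -0.1]
finger_gap: 0.0857
tcp [ 0.2322 -0.526   0.2312] yaw 2.902 j6 -1.05 travel [-4.98, 5.69, 2.03] turn -0.228 gap 0.0857 t 1.9667
```

```bash

python3 -m crank '{"travel":[[-0.6,0.68,0.2],[-1.2,1.36,0.4],[-1.8,2.04,0.6],[-2.4,2.72,0.8],[-3,3.4,1]],"turn":[0,0,0,0,0]}' 45 >/dev/null
python3 -m crank '{"travel":[[-0.6,0.7,0.2],[-1.2,1.4,0.5],[-1.98,2.29,1.03],[-1.98,2.29,1.03],[-1.98,2.29,1.03]],"turn":[-0.1,-0.228,-0.228,-0.228,-0.228]}'
python3 - <<'E'
from h import *
need(.4797,-.352,.004,3.135)
w=read_camera("wrist"); print(w["K"],w["R"],w["t"])
cv2.imwrite("pics/w1.png",w["image"][:,:,::-1])
E
```

```text
clock: 2.8
tcp_pos: [0.4821, -0.3509, 0.1481]
orientation: [-0.001, 0.007, 1.0, 0.001]
wrist_force: [-0.6, 0.3, 0.2]
finger_gap: 0.0448
tcp [ 0.4821 -0.3509  0.1481] yaw 3.128 j6 -0.75 travel [0.06, -0.03, 3.6] turn -0.007 gap 0.0448 t 2.8
[[371.64829954   0.         319.58522236]
 [  0.         371.64829954 236.86670513]
 [  0.           0.           1.        ]] [[ 0.01417015  0.99989778  0.0019052 ]
 [ 0.96122847 -0.01414688  0.27539008]
 [ 0.27538888 -0.00207099 -0.96133068]] [ 0.34331392 -0.48039805  0.16585921]
```

View pics/w1.png

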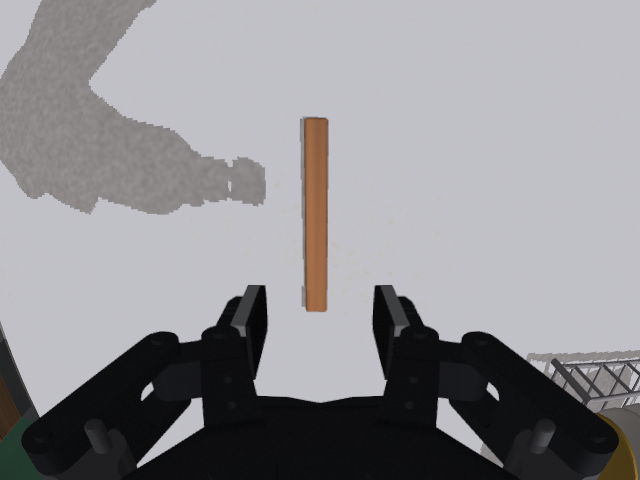

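The wrist view shows the stick between the open fingers, with ends at about (316,118) and (316,311). I'll convert those pixels.

```bash
cat >> h.py <<'E'
def fray(c,u,v,z):
    K=c["K"]; x,y=(u-K[0,2])/K[0,0],(v-K[1,2])/K[1,1]; r=np.hypot(x,y)+1e-9
    d=c["R"].T@np.array([np.sin(r)*x/r,np.sin(r)*y/r,np.cos(r)]); o=-c["R"].T@c["t"]
    return o+d*(z-o[2])/d[2]
E
python3 - <<'E'
from h import *
w=read_camera("wrist")
a=fray(w,316.5,118,.008);b=fray(w,316,311,.008);print(a,b,(a+b)/2,np.linalg.norm(a-b),np.arctan2((b-a)[1],(b-a)[0]))
m=(a+b)/2; need(m[0],m[1],.004,np.pi+np.arctan2((b-a)[1],(b-a)[0]))
E
```

```text
[ 0.39869867 -0.35297566  0.008     ] [ 0.55766507 -0.35626374  0.008     ] [ 0.47818187 -0.3546197   0.008     ] 0.15900039390137832 -0.02068117072868749
tcp [ 0.4806 -0.3537  0.15  ] yaw 3.124 j6 -0.75 travel [0.06, -0.03, 3.65] turn 0.004 gap 0.0451 t 2.9
```

```bash

python3 -m crank '{"travel":[[0.06,-0.03,0.8],[0.06,-0.03,1.6],[0.06,-0.03,2.4],[0.06,-0.03,3.1],[0.06,-0.03,3.3]],"turn":[0,0,0,0,0]}' >/dev/null
python3 -m crank '{"travel":[[0,0,0.2],[0,0,0.35],[0,0,0.35],[0,0,0.35]],"turn":[0,0,0,0]}'
python3 -m crank '{"travel":[[0,0,0],[0,0,0],[0,0,0],[0,0,0],[0,0,0]],"turn":[0,0,0,0,0]}' 5 40
python3 -m crank '{"travel":[[0,0,-0.1],[0,0,-0.3],[0,0,-0.8],[0,0,-1.6],[0,0,-2.4]],"turn":[0,0,0,0,0]}'
python3 -c "
from h import *
need(.537,.018,.07,np.pi-.133)"
```

```text
clock: 3.65
tcp_pos: [0.479, -0.3561, 0.0055]
orientation: [0.001, 0.009, 1.0, -0.001]
wrist_force: [-0.1, 0.1, 0.1]
finger_gap: 0.0453
clock: 4.07
tcp_pos: [0.4793, -0.3556, 0.0056]
orientation: [0.001, 0.009, 1.0, -0.001]
wrist_force: [-1.1, 0.1, 5.6]
finger_gap: 0.0159
clock: 4.48
tcp_pos: [0.4776, -0.354, 0.1006]
orientation: [-0.001, 0.009, 1.0, 0.001]
wrist_force: [0.5, -0.8, -0.2]
finger_gap: 0.0157
tcp [ 0.4776 -0.354   0.1006] yaw 3.124 j6 -0.76 travel [-1.32, 9.32, 0.76] turn 0.115 gap 0.0157 t 4.4833
```

```bash

python3 -m crank '{"travel":[[-0.1,0.6,0],[-0.2,1.5,0],[-0.4,2.4,0],[-0.5,3.3,0],[-0.6,4.2,0]],"turn":[0,0,0,0,0]}' >/dev/null
python3 -m crank '{"travel":[[-0.1,0.8,0],[-0.3,1.7,0],[-0.4,2.6,0],[-0.5,3.4,0],[-0.6,4,0]],"turn":[0,0,0,0,0]}' >/dev/null
python3 -m crank '{"travel":[[-0.1,0.6,0.3],[-0.12,1.0,0.7],[-0.12,1.12,0.8],[-0.12,1.12,0.8],[-0.12,1.12,0.8]],"turn":[0.05,0.1,0.115,0.115,0.115]}'
python3 - <<'E'
from h import *
need(.537,.018,.006,np.pi-.133)
w=read_camera("wrist"); cv2.imwrite("pics/w2.png",w["image"][:,:,::-1])
E
```

```text
clock: 5.73
tcp_pos: [0.5376, 0.0166, 0.0684]
orientation: [-0.0, 0.066, 0.998, -0.0]
wrist_force: [0.9, 0.3, -0.4]
finger_gap: 0.0157
tcp [0.5376 0.0166 0.0684] yaw 3.01 j6 0.01 travel [0.02, 0.03, 1.56] turn 0.002 gap 0.0157 t 5.7333
```

View pics/w2.png

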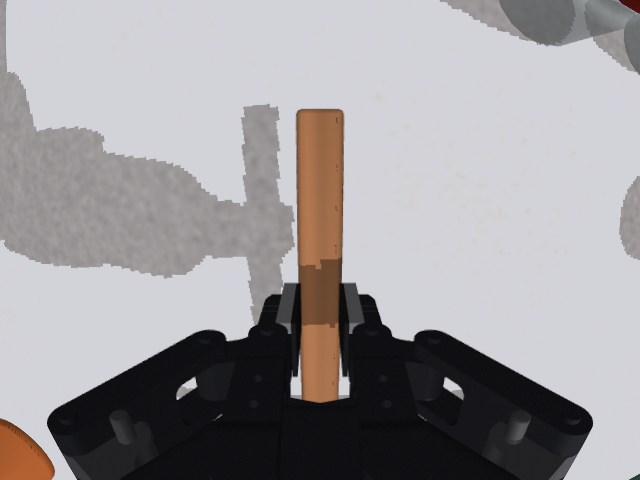

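The stick is held straight between the fingers (column 320) and about level. I'll lower it and release.

```bash

python3 -m crank '{"travel":[[0.02,0.03,0.5],[0.02,0.03,1.0],[0.02,0.03,1.3],[0.02,0.03,1.45],[0.02,0.03,1.53]],"turn":[0,0,0,0,0]}'
python3 -m crank '{"travel":[[0,0,0.05],[0,0,0.05],[0,0,0.05]],"turn":[0,0,0]}'
python3 -m crank '{"travel":[[0,0,0],[0,0,0],[0,0,0],[0,0,0]],"turn":[0,0,0,0]}' 45
python3 -m crank '{"travel":[[0,0,-0.4],[0,0,-1.2],[0,0,-2.0],[0,0,-3],[0,0,-4]],"turn":[0,0,0,0,0]}'
python3 - <<'E'
from h import *
need(.47,.17,.2,3.01)
c=read_camera("top");s=read_camera("side")
cv2.imwrite("pics/t3.png",c["image"][:,:,::-1])
# 3D intersections, top / side: mug rim & big jar lids, lid centres
def isect(p,q):
    A=[];o=[]
    for cc,(u,v) in ((c,p),(s,q)):
        d=cc["R"].T@np.linalg.solve(cc["K"],[u,v,1.]);A.append(d/np.linalg.norm(d));o.append(-cc["R"].T@cc["t"])
    k=np.linalg.lstsq(np.c_[A[0],-A[1]],o[1]-o[0],rcond=None)[0]
    return o[0]+k[0]*A[0],o[1]+k[1]*A[1]
for n,p,q in (("big1",(248,310.5),(351,280)),("big2",(173,347.5),(349,356)),("small",(205.5,298),(308.5,319)),("mug",(195,237),(229,300)),("amber",(132,259),(195,367))): print(n,*[a.round(3) for a in isect(p,q)])
E
```

```text
clock: 6.2
tcp_pos: [0.5372, 0.017, 0.0067]
orientation: [-0.0, 0.067, 0.998, -0.0]
wrist_force: [0.3, 0.0, -0.2]
finger_gap: 0.016
clock: 6.45
tcp_pos: [0.5382, 0.0177, 0.0059]
orientation: [0.001, 0.067, 0.998, -0.0]
wrist_force: [0.9, -0.4, -1.1]
finger_gap: 0.0158
clock: 6.78
tcp_pos: [0.5374, 0.0182, 0.0051]
orientation: [0.0, 0.066, 0.998, -0.0]
wrist_force: [0.2, 0.8, 0.1]
finger_gap: 0.0453
clock: 7.2
tcp_pos: [0.5363, 0.0183, 0.166]
orientation: [-0.001, 0.066, 0.998, -0.0]
wrist_force: [1.6, 0.7, -0.8]
finger_gap: 0.0448
tcp [0.5363 0.0183 0.166 ] yaw 3.009 j6 0.02 travel [2.15, 3.54, -0.85] turn -0.001 gap 0.0448 t 7.2
big1 [0.389 0.177 0.1  ] [0.388 0.177 0.1  ]
big2 [0.304 0.339 0.102] [0.304 0.339 0.102]
small [0.414 0.279 0.075] [0.412 0.279 0.075]
mug [0.554 0.312 0.075] [0.556 0.313 0.076]
amber [0.499 0.455 0.074] [0.499 0.455 0.074]
```

```bash

python3 -m crank '{"travel":[[0.4,0.7,-0.2],[0.9,1.4,-0.5],[1.3,2.1,-0.8],[1.7,2.8,-0.8],[2.15,3.54,-0.8]],"turn":[0,0,0,0,0]}' 74 >/dev/null
python3 -m crank '{"travel":[[0,0,0],[0,0,0],[0,0,0],[0,0,0],[0,0,0]],"turn":[-0.12,-0.24,-0.36,-0.48,-0.567]}'
python3 - <<'E'
from h import *
need(.414,.279,.16,3.578)
w=read_camera("wrist"); cv2.imwrite("pics/w4.png",w["image"][:,:,::-1])
E
```

```text
clock: 8.13
tcp_pos: [0.4704, 0.1702, 0.1964]
orientation: [-0.0, -0.219, 0.976, -0.0]
wrist_force: [-0.2, 0.2, 0.4]
finger_gap: 0.0741
tcp [0.4704 0.1702 0.1964] yaw 3.582 j6 -0.25 travel [0.12, 3.06, 0.91] turn 0.004 gap 0.0741 t 8.1333
```

View pics/w4.png

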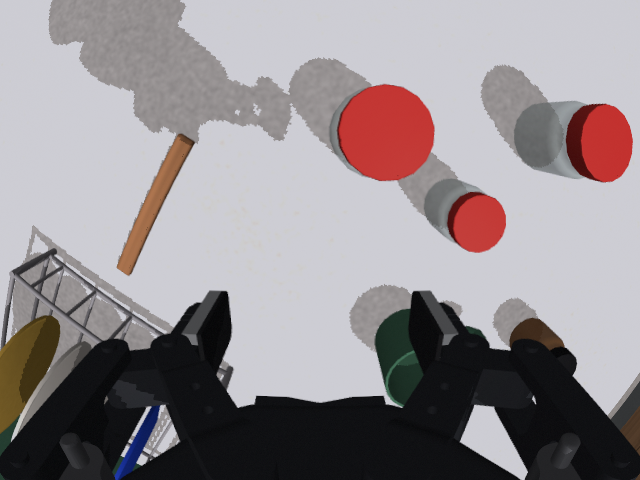

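The wrist view shows the small lid at (477,222), the big jar at (386,132), and the placed stick from (185,137) to (124,271).

```bash
python3 - <<'E'
from h import *
w=read_camera("wrist")
for z in (.075,.08): print(fray(w,477,222,z))
a=fray(w,184,137,.008);b=fray(w,124,270,.008);print(a,b,(a+b)/2,np.linalg.norm(a-b),np.arctan2((b-a)[1],(b-a)[0]))
print("big",fray(w,386,132,.1))
p=fray(w,477,222,.08); need(p[0],p[1],.16,3.578)
E
```

```text
[0.4116775  0.27854446 0.075     ]
[0.41157266 0.2759351  0.08      ]
[0.45948262 0.02746291 0.008     ] [0.61404461 0.00987415 0.008     ] [0.53676361 0.01866853 0.008     ] 0.15555955058152648 -0.11330998532923191
big [0.38695867 0.17847001 0.1       ]
tcp [0.4705 0.17   0.1965] yaw 3.576 j6 -0.25 travel [0.22, 3.02, 0.91] turn -0.002 gap 0.0741 t 8.2333
```

```bash

python3 -m crank '{"travel":[[0.05,0.7,0.2],[0.1,1.5,0.5],[0.15,2.3,0.9],[0.17,3.04,0.9],[0.17,3.04,0.9]],"turn":[0,0,0,0,0]}' >/dev/null
python3 - <<'E'
from h import *
w=read_camera("wrist")
for lo in (0,172):
  for k in blobs(w["image"],(lo,150,60),(lo+8,255,255),200):
    (u,v),r=cv2.minEnclosingCircle(k); print((u,v),r,fray(w,u,v,.08),fray(w,u,v,.075))
need(.413,.278,.03,3.578)
E
```

```text
(316.2392578125, 245.4602508544922) 36.644256591796875 [0.40962024 0.2785979  0.08      ] [0.41104709 0.27921428 0.075     ]
(175.7946319580078, 150.57965087890625) 54.862579345703125 [0.39070247 0.17312114 0.08      ] [0.39170437 0.17136817 0.075     ]
(485.7732849121094, 138.01312255859375) 54.33135986328125 [0.3002702  0.34610473 0.08      ] [0.29924069 0.34823753 0.075     ]
tcp [0.4117 0.2789 0.1602] yaw 3.578 j6 -0.0 travel [-0.02, -0.03, 3.25] turn -0.0 gap 0.074 t 8.7
```

```bash

python3 -m crank '{"travel":[[0,0,0.6],[0,0,1.3],[0,0,2.0],[0,0,2.7],[0,0,3.25]],"turn":[0,0,0,0,0]}'
python3 -m crank '{"travel":[[0,0,0],[0,0,0],[0,0,0],[0,0,0],[0,0,0]],"turn":[0,0,0,0,0]}' 40 40
python3 -c "
from h import *
need(.55,.117,.03,3.578)"
```

```text
clock: 9.12
tcp_pos: [0.4135, 0.2763, 0.0292]
orientation: [-0.0, -0.214, 0.977, -0.0]
wrist_force: [0.1, 0.3, 0.1]
finger_gap: 0.0741
clock: 9.53
tcp_pos: [0.4147, 0.2777, 0.0323]
orientation: [0.001, -0.215, 0.977, 0.0]
wrist_force: [0.8, 0.3, -2.2]
finger_gap: 0.0504
tcp [0.4147 0.2777 0.0323] yaw 3.575 j6 -0.0 travel [-1.38, -5.07, 0.06] turn -0.003 gap 0.0504 t 9.5333
```

```bash

python3 -m crank '{"travel":[[0,0,-0.15],[0,0,-0.45],[0,0,-0.9],[0,0,-1.3],[0,0,-1.5]],"turn":[0,0,0,0,0]}'
python3 -m crank '{"travel":[[-0.05,-0.2,0],[-0.2,-0.7,0],[-0.4,-1.4,0],[-0.6,-2.1,0],[-0.75,-2.75,0]],"turn":[0,0,0,0,0]}'
python3 -m crank '{"travel":[[-0.2,-0.7,0],[-0.4,-1.4,0],[-0.55,-1.95,0],[-0.62,-2.25,0],[-0.63,-2.32,0]],"turn":[0,0,0,0,0]}'
python3 - <<'E'
from h import *
need(.55,.117,.032,3.578)
c=read_camera("top"); s=read_camera("side")
cv2.imwrite("pics/s5.png",s["image"][:,:,::-1])
E
```

```text
clock: 9.95
tcp_pos: [0.4147, 0.278, 0.0937]
orientation: [0.002, -0.215, 0.977, 0.0]
wrist_force: [0.5, 0.1, -1.3]
finger_gap: 0.0497
clock: 10.37
tcp_pos: [0.4878, 0.1887, 0.0903]
orientation: [0.0, -0.216, 0.976, -0.0]
wrist_force: [0.8, -0.2, -0.9]
finger_gap: 0.0501
clock: 10.78
tcp_pos: [0.55, 0.1145, 0.0902]
orientation: [-0.0, -0.214, 0.977, -0.0]
wrist_force: [0.7, 0.2, -0.9]
finger_gap: 0.0501
tcp [0.55   0.1145 0.0902] yaw 3.573 j6 -0.37 travel [-0.03, 0.06, 1.46] turn -0.005 gap 0.0501 t 10.7833
```

View pics/s5.png

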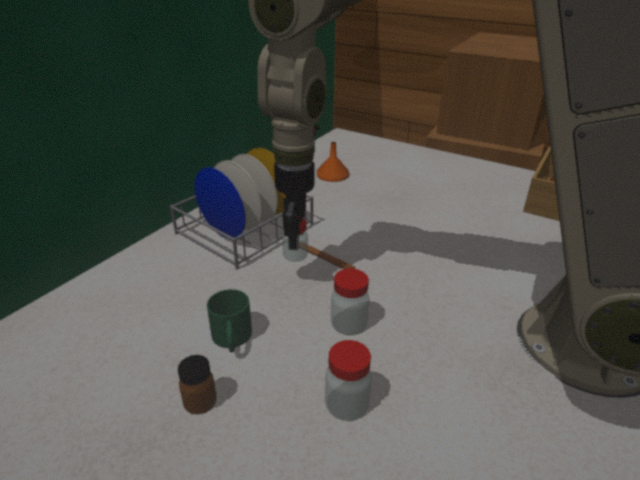

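```bash

python3 -m crank '{"travel":[[0,0.03,0.4],[-0.02,0.05,0.8],[-0.02,0.05,1.1],[-0.02,0.05,1.3],[-0.02,0.05,1.4]],"turn":[0,0,0,0,0]}'
python3 -m crank '{"travel":[[0,0,0.05],[0,0,0.09],[0,0,0.09],[0,0,0.09]],"turn":[0,0,0,0]}'
python3 -m crank '{"travel":[[0,0,0],[0,0,0],[0,0,0],[0,0,0],[0,0,0]],"turn":[0,0,0,0,0]}' 74
python3 -m crank '{"travel":[[0,0,-0.3],[0,0,-0.9],[0,0,-1.7],[0,0,-2.5],[0,0,-3.4]],"turn":[0,0,0,0,0]}'
python3 -m crank '{"travel":[[0,0.8,-0.2],[0,1.6,-0.2],[0,2.4,-0.2],[0,3.2,-0.2],[0,4,-0.2]],"turn":[0,0,0,0,0]}'
python3 - <<'E'
from h import *
w=read_camera("wrist");c=read_camera("top")
cv2.imwrite("pics/w6.png",w["image"][:,:,::-1]);cv2.imwrite("pics/t6.png",c["image"][:,:,::-1])
for k in blobs(w["image"],(0,150,60),(8,255,255),200):
    (u,v),r=cv2.minEnclosingCircle(k); print((u,v),r,fray(w,u,v,.08))
E
```

```text
clock: 11.3
tcp_pos: [0.5467, 0.1198, 0.0336]
orientation: [-0.001, -0.216, 0.976, 0.0]
wrist_force: [-0.6, -0.2, -1.5]
finger_gap: 0.0506
clock: 11.63
tcp_pos: [0.5491, 0.1189, 0.0319]
orientation: [0.001, -0.215, 0.977, -0.0]
wrist_force: [-0.0, 0.4, -2.5]
finger_gap: 0.0502
clock: 12.05
tcp_pos: [0.5489, 0.1187, 0.0315]
orientation: [0.0, -0.215, 0.977, -0.0]
wrist_force: [-0.4, -0.1, -0.5]
finger_gap: 0.0741
clock: 12.47
tcp_pos: [0.5478, 0.1186, 0.1678]
orientation: [-0.001, -0.215, 0.977, 0.0]
wrist_force: [1.6, -0.4, -0.1]
finger_gap: 0.0738
clock: 12.88
tcp_pos: [0.4807, 0.265, 0.1756]
orientation: [0.0, -0.215, 0.977, 0.0]
wrist_force: [-0.4, -0.0, 0.9]
finger_gap: 0.0739
(111.80561065673828, 238.9384307861328) 30.230920791625977 [0.54545537 0.12420196 0.08      ]
(533.4835815429688, 57.96442413330078) 47.988487243652344 [0.29572995 0.34676683 0.08      ]
(251.0631103515625, 50.07281494140625) 53.52161407470703 [0.38451314 0.17316592 0.08      ]
```

View pics/w6.png

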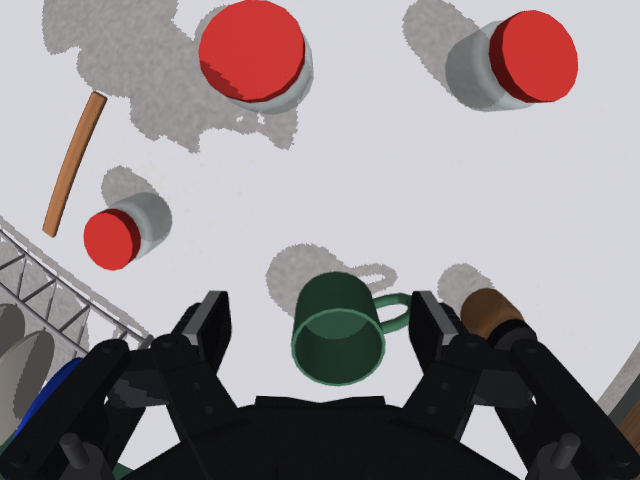

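The wrist view shows the jar standing at (112,239) with the stick beside it at (75,165). I'll check against the top camera.

```bash
python3 - <<'E'
from h import *
np.set_printoptions(precision=4,suppress=True)
c=read_camera("top"); im=c["image"]
o=np.array([.7775,.087]); X=np.array([np.cos(.133),-np.sin(.133)]); Y=np.array([np.sin(.133),np.cos(.133)])
f=lambda P:np.array([(P[:2]-o)@X,(P[:2]-o)@Y])
for lo in (0,172):
  for k in blobs(im,(lo,150,50),(lo+7,255,255),40):
    (u,v),r=cv2.minEnclosingCircle(k); P=ray(c,u,v,.08); print("red",(u,v),r,P,f(P))
for k in blobs(im,(8,90,40),(20,255,255),40):
    b=cv2.minAreaRect(k); P=ray(c,*b[0],.008); print("stick?",b,P,f(P))
im2=im[80:320,100:420]; cv2.imwrite("pics/t7.png",cv2.resize(im2,None,fx=2.5,fy=2.5)[:,:,::-1])
s=read_camera("side")
for lo in (0,172):
  for k in blobs(s["image"],(lo,150,50),(lo+7,255,255),40):
    (u,v),r=cv2.minEnclosingCircle(k); P=ray(s,u,v,.072); print("side red",(u,v),r,P,f(P))
E
```

```text
red (182.0, 343.5) 9.013978004455566 [0.3105 0.3256 0.08  ] [-0.4945  0.1745]
red (247.04469299316406, 310.740234375) 14.063501358032227 [0.3874 0.1821 0.08  ] [-0.3992  0.0425]
red (277.0746154785156, 240.6119384765625) 9.833389282226562 [0.5504 0.1196 0.08  ] [-0.2294  0.0022]
stick? ((575.5, 437.5), (83.0, 127.0), 90.0) [ 0.108  -0.5978  0.008 ] [-0.5727 -0.7676]
stick? ((320.3354187011719, 250.15367126464844), (6.714596748352051, 63.946659088134766), 9.090276718139648) [0.5382 0.0184 0.008 ] [-0.2281 -0.0997]
stick? ((632.0, 275.0), (146.0, 14.0), 90.0) [ 0.4968 -0.7536  0.008 ] [-0.1667 -0.8704]
stick? ((477.1216125488281, 172.27027893066406), (39.45575714111328, 38.962562561035156), 9.462322235107422) [ 0.7469 -0.3734  0.008 ] [ 0.0308 -0.4604]
side red (348.8388671875, 359.5699157714844) 21.013187408447266 [0.3134 0.3193 0.072 ] [-0.4908  0.1687]
side red (351.0, 282.5) 16.919023513793945 [0.4007 0.1507 0.072 ] [-0.3819  0.0132]
side red (294.5, 250.10000610351562) 10.948161125183105 [0.5499 0.1181 0.072 ] [-0.2297  0.0006]
```

View pics/t7.png

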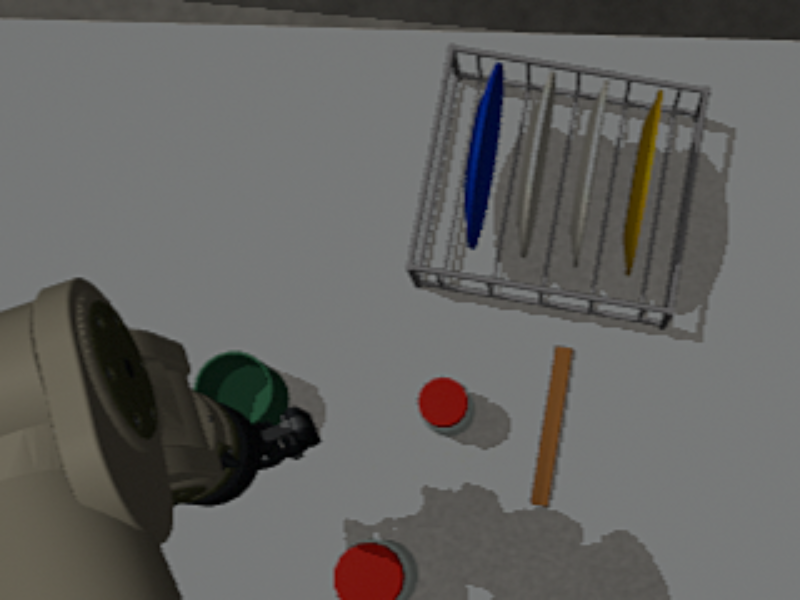

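The top view shows the jar in front of the blue plate and the stick parallel to it on the right. All of it is within tolerance, and the gripper is clear of everything.

```bash
python3 -c "
from workcell import *
print(hand_in()); print(get_state()['clock'])"
```

```text
the job is handed in; nothing more can be done
None
the job is handed in; nothing more can be done
```

The filling place is laid out and handed in at about 13 s on the robot's clock; the hand-in gives no verdict. I laid the stick down first, then set the small red-lidded jar upright in front of the blue plate, let go, and drew the gripper clear.

Final checks, in the blue plate's frame as I measured it:

| Item | x (mm) | y (mm) | Allowed |
|---|---|---|---|
| Jar, top camera | -229 | +2 | x -248 to -212, y ±16 |
| Jar, side camera | -230 | +1 | same |
| Stick, top camera | -228 | -100 | x -250 to -210, y below -50 |

- **Spacing and angle:** the jar and stick middles are about 102 mm apart. The stick is within about 2° of square to the rack.
- **Disagreement:** the wrist fisheye put the jar's lid about 6 mm from the top camera's estimate. It was near the edge of that view and assumed a lid height of 80 mm. I relied on the other two cameras, and it would still be within tolerance.
- **Amber jar:** the arm did not come near it while moving, but its final position was only seen in a picture, not measured.

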